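# Open the damp box by its paddle latch

## Task

Open the damp box so that the cups in it can be checked: lift the black paddle latch with a light hand until it clicks and stays up by itself, without wrenching it against its stop, and let go of it. Then swing the lid gently all the way back to its stop, never straining it against the latch. Leave the cup, the jar and the wooden rib in front of the box where they are.

Things in the scene. Friction and masses are not known exactly. Their poses are not given: they have to be found in the camera images.
- damp_box: Damp box: flat grey metal chest fixed to the table, 180 mm deep (its x), 240 mm wide (its y), 102 mm high with the lid shut; origin under its centre. x points from the front (paddle side) to the back (lid hinge side), y along the front, z up. Inside, out of sight, a spring pawl at the front holds the lid down; lifting the paddle draws it back.
- paddle_hinge (a point): Fixed point on the box: middle of the paddle's hinge axis, which lies along the box's y, 13 mm in front of the front wall, 66 mm above the table. Axes as the box's.
- paddle_grip (a point): Middle of the paddle's grip bar: black round bar 16 mm thick along the box's y, 46 mm long over its domed ends (40 mm blade behind it), 78 mm from the hinge axis. At rest 73 mm in front of that axis and 39 mm above the table. Pinched by its domed ends from straight above (along the box's y) it turns between the fingers, and may creep some mm down them. Moves with the paddle.
- paddle (a joint): Paddle angle, rad: 0 at rest (0.35 below level), grows as the bar is lifted on a 78 mm arc. Its spring pulls 2 to 5 N at the bar. Near the end it goes over a click: the pull rises to 5 to 8 N, falls to 0 to 2 N, and 2 to 5 mm on meets a stop that bears 20 N at the bar. The click differs from box to box and must be felt: the paddle stays up at 0.53 to 1.12, the stop 0.03 beyond.
- pawl: The hidden pawl inside the box's front, a steel block 16 x 16 x 6 mm, driven back (box's +x) 22 mm per radian of paddle; it frees the lid after 6 mm. If the paddle is let go before its click it springs back to 0 and the pawl locks the lid again.
- lid_knob (a point): Centre of the black barrel knob on the lid: 26 mm diameter, 34 mm long along the box's y with flat ends, 26 mm above the lid's top on a 13 mm stem, 29 mm behind the lid's front edge, in line with the paddle; 128 mm above the table with the lid shut. Pinched by its ends from straight above (along the box's y) it turns between the fingers. Moves with the lid.
- lid_hinge (a point): Fixed point on the box: middle of the lid's hinge axis, which lies along the box's y at the back, 90 mm above the table; with the lid shut the knob's centre is 157 mm in front of it (box's -x) and 38 mm higher. Axes as the box's.
- lid (a joint): Lid angle, rad: 0 shut, grows as it swings up and back, 1.75 at its stop just past upright. The stiff hinge takes about 3 to 6 N at the knob, and the lid stays wherever it is left. While the pawl holds it, it gives only about 0.01 rad, and more than 20 N at the knob damages the pawl.
- bisque_cup_centre (a point): Centre of a loose pinkish bisque cup, 72 mm diameter, 80 mm high, upright in front of the box; to be left alone.
- yellow_jar_centre (a point): Centre of a loose white jar with yellow screw cap, 48 mm diameter, 68 mm high, upright in front of the box; to be left alone.
- wood_rib_centre (a point): Centre of a loose flat wooden rib, 61 x 101 x 6 mm, lying on the table in front of the box; to be left alone.

How it is judged (in metres and radians):
On the way:
1. the paddle stays up by itself, let go, the lid still shut (value of joint paddle above 0.45 rad and contact force between the fingers and paddle below 0.3 N and value of joint lid below 0.05 rad), for 0.4 s.
At the end, for the whole second after the job is handed in: The lid stands at or within 0.15 rad of its back stop (1.75 rad), at rest, and the cup, the jar and the rib are within 20 mm of where they stood (value of joint lid above 1.6 rad and velocity of joint lid between -0.05 and 0.05 rad/s and distance of each of bisque_cup_centre, yellow_jar_centre, wood_rib_centre from where it was at the start of the episode below 0.02 m); the robot touches nothing.
It fails at once if the paddle is wrenched against its stop with more than about 25 N at the bar (contact force between paddle and stop_plate_c0 above 50 N).
It fails at once if the lid is strained against the engaged pawl with more than 25 N (contact force between pawl_c0 and lid_c0 above 25 N).
It fails at once if the lid is flung open (faster than 2.5 rad/s) (velocity of joint lid above 2.5 rad/s).
It fails at once if the cup, the jar or the rib is pushed more than 20 mm (distance of any of bisque_cup_centre, yellow_jar_centre, wood_rib_centre from where it was at the start of the episode above 0.02 m).
It also fails if it takes over 58 s, if anything falls off the work surface, if the arm or the gripper's body presses on something with over 40 N, if the wrist force passes 120 N, or if a joint passes its speed limit or range.

## Robot

A 7-joint arm with a two-finger parallel gripper is mounted at the origin on the work surface; the furniture and walls round the work are solid. World frame = base frame: x ahead of the robot, y to its left, z up, the work surface at z = 0. Lengths are in m, angles in degrees, forces in N, time in s.
With the tool pointing down it reaches from about 0.425 to 1.025 m from the base axis. Payload 9.4 kg.
Tool frame: the origin (TCP) lies midway between the tips of the shut fingers; the grasp point (between the pads) lies r.hold_point_z behind it (r.hold_point_z is the distance from the TCP to the grasp point, in m); z points along the fingers, y is the direction in which the jaws open and shut (so a half turn about z gives the same grasp; the last joint's range is limited). The gripper opens to 85 mm and grips with 20 to 120 N. Pads are 22 mm wide; open, the fingers measure 114 mm over their backs; the gripper's body (76 mm by 85 mm) begins 54 mm behind the grasp point. The pads swing forward as they close: fully open they stand 13 mm farther back than shut.
Start: joints at [65.22, 34.337, -0.143, 91.639, 0.103, 54.024, -4.572], TCP at [0.253, -0.68, 0.231] pointing down, gripper open.
Joint ranges: [-147.43, 147.43], [-19.82, 112.94], [-74.19, 73.91], [6.32, 146.72], [-59.91, 239.91], [6.04, 106.73], [-150.56, 150.56]. Speed limits (degrees/s): [127.2, 127.2, 172.46, 172.46, 180, 180, 180].

## Interface

Orientations are given as a 3x3 rotation matrix whose columns are the frame's x, y, z axes.
In Python, from plant import r gives the robot as it stands.
- The arm moves only by the shell command python3 -m inch 'ROWS' [OPENING]. ROWS is JSON, a list of rows, each a list of 2 entries, a list of its own where there are three numbers: the shift along the tool's x, y, z in m, then the turn about the tool's z in rad. In form: [[[x, y, z], roll], ...]. A call has 1 to 8 rows; each row shifts and turns the commanded pose from where the row before left it, along the tool's axes as they then stand; what a row does not reach is not made up. A row lasts 1/8 s, in which the tool goes at most 62.5 mm and 10.7 degrees, less where a joint would pass 70% of its speed; a pose out of reach is approached as far as the arm can. A call is refused whole if a number of a shift passes 0.0625 or a number of a turn 0.188, either way. A call with a gripper value outside its range is refused whole. OPENING is the finger opening in m, from 0 to 0.0854, set as the call begins (- or left out, the last holds). The fingers move at their own pace and stop on an object; the grip force is fixed at half the most. Time passes only in rows, so rows that do not move let the fingers close. It gives the time, the measured TCP pose, the force and the opening at its end, in the units of the state.
- r.get_state(): the state, without advancing time (a new reading comes with each control period).
- r.camera(name): name is "side" or "top"; returns (picture, depth): 480x640x3 uint8, blue, green, red; 480x640 float32, m along the optical axis (not along the pixel's ray), 0 where there is no reading.
- r.camera_params(name): a dict with "fx", "fy", "cx", "cy" (pixels), "rvec" (rotation vector, rad) and "tvec" (3), from world to camera coordinates, as OpenCV has them. Camera axes: x right, y down, z forward; pixel columns grow to the right and rows downward; lengths in m; the calibration is good to about 2 mm. A picture is of the moment at which its call begins. camera_params takes no time and is no camera call.
- r.finish_job(): hands the job in, once; it reports no verdict.
Trained networks look in the newest picture that a camera, given by its name, has taken for a name from the list of things; names that differ only in an ending like _2 or _b are one class to them, and where a whole thing is asked for, a point or a joint stands for the part that bears it (a point fixed in the world has none). Each returns a list of dicts, best first, with "conf" (0 to 1); they miss things now and then, are a little off and sometimes report something else, mostly with a low value. They report only what shows in the picture. A call takes as long as a camera call.
- r.trace(camera, target): "pixels" (480x640 bool, what is visible of it) and "xy" ([column, row] in pixels, amid what is visible of it).
The state is a dict: "clock": time; "qpos": joint angles; "qd": joint speeds; "joint_efforts": joint torques, N m; "ee_pos": TCP position; "orientation": TCP orientation; "wrist_force": force on the tool from outside, world axes, zero at the start; "moment": the same for the moment, N m; "grip_width": opening from 0.0 (shut) to 1.0 (fully open).
Only numpy, scipy, OpenCV 4.12 (cv2) and the standard library are available. Lean on these libraries where they do the work, as an engineer would, in place of code of your own. Each camera call takes 0.05 s, during which the arm holds its last target. There are 200 camera calls.

## Working session

There is one attempt and no reset: what is moved stays moved. The work goes in short steps, Python scripts to look and compute and a shell command to move; the robot and the scene stay as the last step left them, time stands still between calls to the robot, and variables do not carry over. Pictures are saved under pics/ and viewed, about 8 in all and at most 12, crops included, and the job is handed in when it is done.

```bash
mkdir -p pics; ls; cat > h.py <<'E'
import numpy as np, cv2
from plant import r
def world(cam,px,depth):
    p=r.camera_params(cam);R=cv2.Rodrigues(np.array(p["rvec"],float))[0]
    px=np.atleast_2d(px);d=np.array([depth[int(v),int(u)] for u,v in px])
    c=np.c_[(px[:,0]-p["cx"])/p["fx"]*d,(px[:,1]-p["cy"])/p["fy"]*d,d]
    return (c-np.ravel(p["tvec"]))@R
def cloud(cam,mask,depth):
    v,u=np.nonzero(mask&(depth>0));return world(cam,np.c_[u,v],depth)
E
python3 - <<'E'
from h import *
s=r.get_state();print(s,r.hold_point_z)
for c in("top","side"):
    im,d=r.camera(c);cv2.imwrite(f"pics/{c}0.png",im);np.save(f"{c}0.npy",d)
    for t in["damp_box","paddle_grip","lid_knob","bisque_cup_centre","yellow_jar_centre","wood_rib_centre"]:
        for o in r.trace(c,t)[:2]:
            P=cloud(c,o["pixels"],d)
            print(c,t,round(o["conf"],2),np.round(o["xy"]),len(P),np.round(np.median(P,0),3) if len(P) else'',np.round(np.percentile(P,[2,98],axis=0),3).tolist() if len(P) else '')
E
```

```text
pics
{'clock': 0.0, 'qpos': array([65.21688698, 34.38586379, -0.14384487, 91.68205941,  0.10244187,
       54.02522618, -4.57133801]), 'qd': array([-0.12722689, -0.04924908, -0.03998385,  0.02508445, -0.03537323,
       -0.05870154,  0.05534836]), 'joint_efforts': array([-6.28527541e-04, -7.76462674e+01,  1.56390578e+00, -2.58013791e+01,
        1.21070811e-02,  8.97811755e-03, -4.56712513e-06]), 'ee_pos': array([ 0.25237366, -0.67913079,  0.23039343]), 'orientation': array([[ 9.37337928e-01,  3.48420873e-01, -7.09978844e-04],
       [ 3.48421561e-01, -9.37336804e-01,  1.46035349e-03],
       [-1.56671662e-04, -1.61621665e-03, -9.99998682e-01]]), 'wrist_force': array([-0.45605202, -0.16160949, -0.02763845]), 'moment': array([ 0.04456432, -0.00053069,  0.01173828]), 'grip_width': 1.00102659581387} 0.0187
top paddle_grip 0.75 [310. 258.] 1086 [0.415 0.023 0.055] [[0.392, -0.02, 0.0], [0.438, 0.066, 0.073]]
top lid_knob 0.56 [389. 251.] 14691 [ 0.43  -0.113  0.101] [[0.313, -0.206, 0.098], [0.552, -0.021, 0.129]]
top bisque_cup_centre 0.85 [231. 295.] 1453 [0.355 0.175 0.013] [[0.321, 0.133, 0.0], [0.389, 0.202, 0.081]]
top yellow_jar_centre 0.87 [292. 200.] 603 [0.524 0.061 0.067] [[0.506, 0.04, -0.001], [0.548, 0.083, 0.071]]
top wood_rib_centre 0.79 [216. 242.] 1270 [0.451 0.21  0.006] [[0.407, 0.182, 0.002], [0.495, 0.234, 0.009]]
side damp_box 0.91 [315. 302.] 16962 [ 0.427 -0.194  0.094] [[0.316, -0.22, 0.011], [0.552, -0.035, 0.111]]
side lid_knob 0.96 [307. 277.] 8550 [ 0.423 -0.138  0.102] [[0.31, -0.217, 0.095], [0.55, -0.025, 0.132]]
side lid_knob 0.44 [310. 302.] 17032 [ 0.427 -0.194  0.094] [[0.316, -0.22, 0.009], [0.552, -0.034, 0.107]]
side bisque_cup_centre 0.65 [267. 240.] 928 [0.351 0.142 0.064] [[0.317, 0.131, 0.034], [0.385, 0.201, 0.08]]
side wood_rib_centre 0.59 [293. 252.] 7 [0.407 0.228 0.006] [[0.405, 0.224, 0.005], [0.411, 0.235, 0.007]]
```

View pics/top0.png

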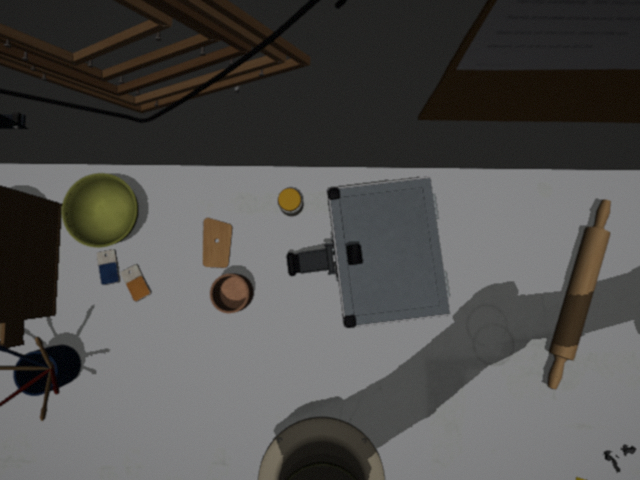

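```bash
python3 - <<'E'
from h import *
d=np.load("top0.npy");P=cloud("top",np.ones((480,640),bool),d)
b=(P[:,0]>.27)&(P[:,0]<.6)&(P[:,1]>-.26)&(P[:,1]<.0)
L=P[b&(abs(P[:,2]-.101)<.006)]
rc=cv2.minAreaRect(L[:,:2].astype(np.float32));print("lid",len(L),rc,cv2.boxPoints(rc).round(4).tolist(),L[:,2].mean())
K=P[b&(P[:,2]>.115)&(P[:,2]<.15)];print("knob",len(K),K.min(0),K.max(0),np.median(K,0))
Kt=K[K[:,2]>.13];print(cv2.minAreaRect(Kt[:,:2].astype(np.float32)),Kt.mean(0))
o=r.trace("top","paddle_grip")[0]
im,_=r.camera("top");o=r.trace("top","paddle_grip")[0]
Q=cloud("top",o["pixels"],d)
for z0 in np.arange(0.02,.08,.006):
    q=Q[(Q[:,2]>z0)&(Q[:,2]<=z0+.006)]
    if len(q):print(round(z0,3),len(q),q.mean(0).round(4),q.min(0).round(3),q.max(0).round(3))
E
```

```text
lid 14449 ((0.4329684376716614, -0.11597543954849243), (0.24956445395946503, 0.19135235249996185), 7.411663055419922) [[0.2969000041484833, -0.03720000013709068], [0.3215999901294708, -0.22689999639987946], [0.569100022315979, -0.19480000436306], [0.5443999767303467, -0.004999999888241291]] 0.10130193541944844
knob 302 [ 0.40702274 -0.06704806  0.12403271] [ 0.44105124 -0.03926322  0.14404273] [ 0.42385955 -0.05143189  0.13848088]
((0.42451655864715576, -0.05247560515999794), (0.033785369247198105, 0.02510090358555317), 7.8849639892578125) [ 0.42416377 -0.05182608  0.13812816]
0.038 32 [0.4083 0.0612 0.0425] [0.39  0.051 0.04 ] [0.432 0.068 0.044]
0.044 292 [0.4109 0.0507 0.0471] [0.39  0.026 0.044] [0.43  0.068 0.05 ]
0.05 199 [0.4137 0.0298 0.0529] [0.394 0.011 0.05 ] [0.433 0.062 0.056]
0.056 177 [0.4163 0.0134 0.0593] [ 0.394 -0.007  0.056] [0.436 0.039 0.062]
0.062 171 [ 0.4187 -0.0009  0.0646] [ 0.396 -0.02   0.062] [0.442 0.024 0.068]
0.068 154 [ 0.4194 -0.0121  0.0706] [ 0.396 -0.02   0.068] [0.443 0.004 0.074]
0.074 11 [ 0.4194 -0.0138  0.0748] [ 0.396 -0.018  0.074] [ 0.441 -0.008  0.075]
```

The top view shows the paddle at about (310,260), pointing +y. The knob is at (355,252), the cup at (231,292), the jar at (290,200) and the rib at (217,243). The geometry agrees: the lid's tilt is 7.5°, the knob is at (0.424, -0.052), and the bar is near (0.409, 0.059).

```bash
python3 -m inch '[[[0.0625,0,0],-0.168],[[0.0625,0,0],-0.168],[[0.0625,0,0],-0.168],[[0.0625,0,0],-0.168],[[0.0625,0,0],-0.168],[[0.0625,0,0],-0.168],[[0.0625,0,0],-0.168],[[0.0625,0,0],-0.168]]'; python3 -m inch '[[[0,0,0],0],[[0,0,0],0]]'
```

```text
clock: 1.85
ee_pos: [0.5256, -0.3018, 0.2314]
orientation: [[-0.135, 0.991, 0.001], [0.991, 0.135, -0.0], [-0.0, 0.001, -1.0]]
wrist_force: [0.9, 0.3, 0.4]
grip_width: 1.0
clock: 2.1
ee_pos: [0.5246, -0.3048, 0.2315]
orientation: [[-0.127, 0.992, 0.0], [0.992, 0.127, -0.001], [-0.001, 0.0, -1.0]]
wrist_force: [0.4, -1.1, 0.2]
grip_width: 0.997
```

```bash
cat > g.py <<'E'
from h import *
a=np.deg2rad(7.55)
XB=np.array([np.sin(a),-np.cos(a),0]);YB=np.array([np.cos(a),np.sin(a),0]);Z=np.array([0,0,1.])
GRIP=np.array([.409,.0587,.039]);HINGE=GRIP+.073*XB+[0,0,.027]
KNOB=np.array([.4242,-.0525,.128]);LH=KNOB+.157*XB-[0,0,.038]
def to(p,hold=True):
    s=r.get_state();R=np.array(s["orientation"])
    tcp=np.array(p)-(0 if not hold else 1)*np.array([0,0,r.hold_point_z])
    d=R.T@(tcp-s["ee_pos"]);roll=np.arctan2(R[:,1]@YB*0+np.cross(R[:,1],YB)@R[:,2],R[:,1]@YB)
    print("shift",d.round(4),"roll",round(roll,4),"F",np.round(s["wrist_force"],2),"tcp",np.round(s["ee_pos"],4),"t",s["clock"],"w",round(s["grip_width"]*.0854,4))
E
python3 -c "
from g import *
to(GRIP);to(GRIP+[0,0,.1]);print(HINGE,LH,r.get_state()['qpos'])"
```

```text
shift [ 0.3755 -0.0684  0.2109] roll -0.004 F [ 0.36 -1.08  0.18] tcp [ 0.5246 -0.3048  0.2315] t 2.1 w 0.0852
shift [ 0.3754 -0.0684  0.1109] roll -0.004 F [ 0.36 -1.08  0.18] tcp [ 0.5246 -0.3048  0.2315] t 2.1 w 0.0852
[ 0.41859157 -0.01366713  0.066     ] [ 0.44482844 -0.2081389   0.09      ] [ 40.30119562  27.60777328 -22.43643995 106.68906151  13.76293078
  48.31502535  18.27842917]
```

```bash
python3 -m inch '[[[0.0625,-0.0114,0],0],[[0.0625,-0.0114,0],0],[[0.0625,-0.0114,0],0],[[0.0625,-0.0114,0],0],[[0.0625,-0.0114,0],0],[[0.0625,-0.0114,0],-0.004],[[0,0,0.04],0],[[0,0,0.02],0]]' 0.07; python3 -m inch '[[[0,0,0],0]]'; python3 - <<'E'
from g import *
to(GRIP);print(r.get_state()['qpos'])
for c in("top","side"):
    im,d=r.camera(c);cv2.imwrite(f"pics/{c}1.png",im)
a=cv2.imread("pics/side1.png")[130:400,140:500];cv2.imwrite("pics/side1c.png",cv2.resize(a,None,fx=2.2,fy=2.2))
E
```

```text
clock: 3.1
ee_pos: [0.411, 0.0526, 0.1702]
orientation: [[-0.131, 0.991, -0.0], [0.991, 0.131, -0.0], [-0.0, -0.0, -1.0]]
wrist_force: [-0.2, -0.6, 0.6]
grip_width: 0.819
clock: 3.22
ee_pos: [0.4105, 0.0522, 0.1703]
orientation: [[-0.13, 0.991, -0.002], [0.991, 0.13, -0.001], [-0.0, -0.002, -1.0]]
wrist_force: [0.6, -0.3, 1.3]
grip_width: 0.821
shift [ 0.0067 -0.0003  0.15  ] roll -0.0012 F [ 0.62 -0.35  1.3 ] tcp [0.4105 0.0522 0.1703] t 3.225 w 0.0701
[  4.50381432  20.94897212 -25.43174061 133.17458691  18.34433744
  29.15115347 -28.13030139]
```

View pics/side1c.png

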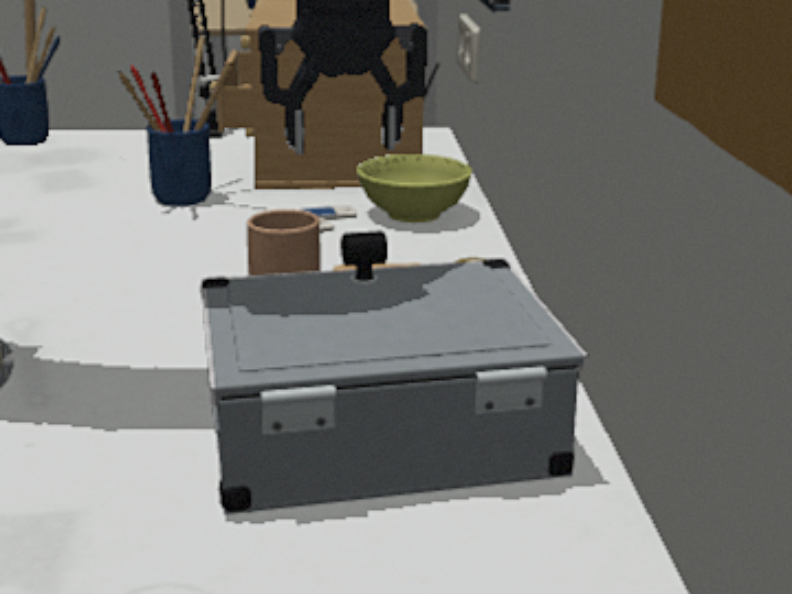

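The open gripper is in front of and above the box, and everything stands as before. Next I descend onto the bar.

```bash
python3 -m inch '[[[0.0067,0,0.03],0],[[0,0,0.045],0],[[0,0,0.04],0],[[0,0,0.025],0],[[0,0,0.013],0],[[0,0,0.004],0],[[0,0,0],0]]'; python3 - <<'E'
from g import *
to(GRIP)
im,d=r.camera("top");cv2.imwrite("pics/top2.png",cv2.resize(im[170:350,180:420],None,fx=3.2,fy=3.2))
o=r.trace("top","paddle_grip")
for k in o[:1]:
    P=cloud("top",k["pixels"],d);print(k["conf"],np.median(P,0))
E
```

```text
clock: 4.2
ee_pos: [0.4121, 0.0579, 0.0233]
orientation: [[-0.131, 0.991, 0.005], [0.991, 0.131, -0.004], [-0.005, 0.004, -1.0]]
wrist_force: [-0.2, -0.1, -0.3]
grip_width: 0.818
shift [ 0.0012 -0.003   0.003 ] roll -0.0004 F [-0.25 -0.08 -0.31] tcp [0.4121 0.0579 0.0233] t 4.2 w 0.0698
```

View pics/top2.png

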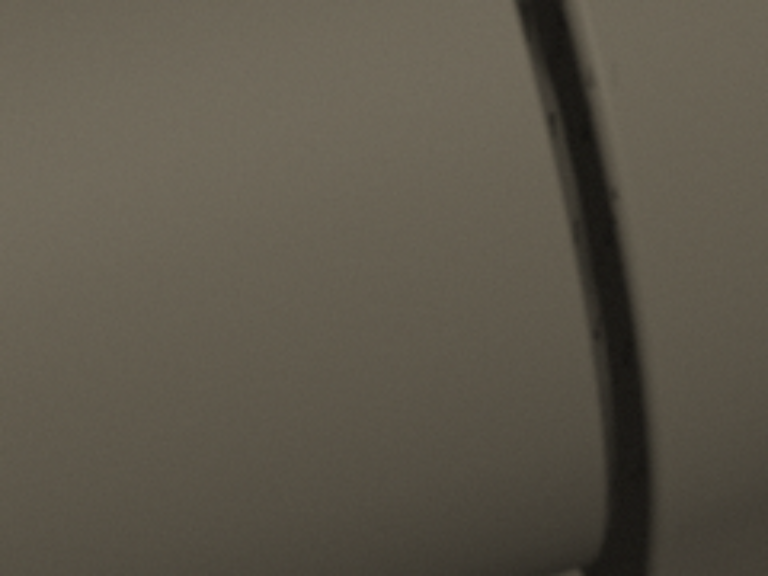

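The top view is blocked by an arm link. I check how close the arm is to its reach limit.

```bash
python3 -m inch '[[[0,-0.003,0.004],0],[[0,0,0.003],0],[[0,0,0],0]]'; python3 - <<'E'
from g import *
to(GRIP);print(r.get_state()['qpos'])
E
```

```text
clock: 4.68
ee_pos: [0.4084, 0.0578, 0.0164]
orientation: [[-0.132, 0.991, 0.004], [0.991, 0.132, -0.004], [-0.005, 0.003, -1.0]]
wrist_force: [0.1, -0.2, -0.8]
grip_width: 0.819
shift [ 0.0008  0.0007 -0.0039] roll 0.0004 F [ 0.11 -0.24 -0.76] tcp [0.4084 0.0578 0.0164] t 4.675 w 0.07
[ -9.62636688  39.10694702  -9.46231099 140.57154324  84.84554202
   6.26932495 -94.22098679]
```

```bash
python3 -m inch '[[[0,0,0],0],[[0,0,0],0],[[0,0,0],0],[[0,0,0],0]]' 0.03; python3 -c "
from g import *
to(GRIP)"
```

```text
clock: 5.18
ee_pos: [0.4088, 0.058, 0.0167]
orientation: [[-0.132, 0.991, 0.005], [0.991, 0.132, -0.004], [-0.005, 0.004, -1.0]]
wrist_force: [0.6, -0.3, 11.2]
grip_width: 0.512
shift [ 0.0006  0.0003 -0.0036] roll 0.0004 F [ 0.57 -0.34 11.23] tcp [0.4088 0.058  0.0167] t 5.175 w 0.0437
```

```bash
cat > guard.py <<'E'
from g import *
import sys
s=r.get_state();f=np.array(s["wrist_force"]);off=r.hold_point_z
p=s["ee_pos"]+off*s["orientation"][:,2]*-1-HINGE;x,z=-(p@XB),p[2]
phi=np.arctan2(z,x);t=-np.sin(phi)*-XB+np.cos(phi)*Z;n=np.cos(phi)*-XB+np.sin(phi)*Z
print("theta~%.3f R %.4f  pull %.2f radial %.2f  Fz %.2f w %.4f t %.2f"%(phi+.35,np.hypot(x,z),-f@t,f@n,f[2],s["grip_width"]*.0854,s["clock"]))
lim=float(sys.argv[1]) if len(sys.argv)>1 else 9
sys.exit(1 if -f@t>lim else 0)
E
python3 guard.py; python3 -m inch '[[[0.0012,0,-0.0037],0],[[0.0011,0,-0.0037],0]]' >/dev/null; python3 guard.py && python3 -m inch '[[[0.0008,0,-0.0038],0],[[0.0007,0,-0.0038],0]]'>/dev/null; python3 guard.py && python3 -m inch '[[[0.0004,0,-0.0039],0],[[0.0004,0,-0.0039],0]]'>/dev/null; python3 guard.py
```

```text
theta~-0.050 R 0.0787  pull -10.18 radial -4.75  Fz 11.23 w 0.0437 t 5.17
theta~0.042 R 0.0783  pull 7.46 radial -0.44  Fz -6.97 w 0.0435 t 5.42
theta~0.141 R 0.0779  pull 4.72 radial -1.55  Fz -4.30 w 0.0437 t 5.67
theta~0.243 R 0.0776  pull 5.45 radial -2.75  Fz -5.12 w 0.0436 t 5.92
```

```bash
python3 -m inch '[[[0,0,-0.0039],0],[[0,0,-0.0039],0]]' >/dev/null; python3 guard.py && python3 -m inch '[[[-0.0002,0,-0.002],0],[[-0.0002,0,-0.002],0]]'>/dev/null; python3 guard.py && python3 -m inch '[[[-0.0002,0,-0.002],0],[[0,0,0],0]]'>/dev/null; python3 guard.py && python3 -m inch '[[[-0.0002,0,-0.002],0],[[0,0,0],0]]'>/dev/null; python3 guard.py
```

```text
theta~0.344 R 0.0773  pull 5.20 radial -2.61  Fz -5.19 w 0.0436 t 6.17
theta~0.396 R 0.0771  pull 4.25 radial -1.27  Fz -4.30 w 0.0434 t 6.42
theta~0.422 R 0.0770  pull 4.39 radial -1.70  Fz -4.50 w 0.0438 t 6.67
theta~0.448 R 0.0770  pull 4.40 radial -2.40  Fz -4.61 w 0.0434 t 6.92
```

```bash
sed -i 's/>lim else 0/>lim or -f@t<2.6 else 0/' guard.py
I='python3 -m inch'
python3 -m inch '[[[-0.0003,0,-0.0015],0],[[0,0,0],0]]'>/dev/null; python3 guard.py && python3 -m inch '[[[-0.0003,0,-0.0015],0],[[0,0,0],0]]'>/dev/null && python3 guard.py && python3 -m inch '[[[-0.0003,0,-0.0015],0],[[0,0,0],0]]'>/dev/null && python3 guard.py && python3 -m inch '[[[-0.0004,0,-0.0015],0],[[0,0,0],0]]'>/dev/null && python3 guard.py && python3 -m inch '[[[-0.0004,0,-0.0015],0],[[0,0,0],0]]'>/dev/null && python3 guard.py && python3 -m inch '[[[-0.0005,0,-0.0015],0],[[0,0,0],0]]'>/dev/null && python3 guard.py
```

```text
theta~0.468 R 0.0769  pull 3.99 radial -2.03  Fz -4.20 w 0.0433 t 7.17
theta~0.488 R 0.0769  pull 4.41 radial -1.40  Fz -4.56 w 0.0438 t 7.42
theta~0.507 R 0.0768  pull 5.64 radial -2.67  Fz -5.98 w 0.0433 t 7.67
theta~0.526 R 0.0768  pull 8.03 radial -1.79  Fz -8.21 w 0.0435 t 7.92
theta~0.545 R 0.0767  pull 7.15 radial -1.90  Fz -7.38 w 0.0439 t 8.18
theta~0.566 R 0.0767  pull 8.05 radial -2.13  Fz -8.32 w 0.0433 t 8.43
```

```bash
python3 -m inch '[[[-0.0003,0,-0.001],0],[[0,0,0],0]]'>/dev/null; python3 guard.py 10 && python3 -m inch '[[[-0.0003,0,-0.001],0],[[0,0,0],0]]'>/dev/null && python3 guard.py 10 && python3 -m inch '[[[-0.0003,0,-0.001],0],[[0,0,0],0]]'>/dev/null && python3 guard.py 10 && python3 -m inch '[[[-0.0003,0,-0.001],0],[[0,0,0],0]]'>/dev/null && python3 guard.py 10
```

```text
theta~0.579 R 0.0766  pull 7.47 radial -1.22  Fz -7.55 w 0.0434 t 8.68
theta~0.593 R 0.0766  pull 7.49 radial -1.29  Fz -7.58 w 0.0436 t 8.93
theta~0.607 R 0.0766  pull 6.03 radial -0.98  Fz -6.08 w 0.0437 t 9.18
theta~0.621 R 0.0765  pull 6.43 radial -1.86  Fz -6.69 w 0.0432 t 9.43
```

Past the hump now and the pull is falling. I continue in 1 mm steps.

```bash
python3 -m inch '[[[-0.0003,0,-0.001],0],[[0,0,0],0]]'>/dev/null; python3 guard.py 9 && python3 -m inch '[[[-0.0003,0,-0.001],0],[[0,0,0],0]]'>/dev/null && python3 guard.py 9 && python3 -m inch '[[[-0.0003,0,-0.001],0],[[0,0,0],0]]'>/dev/null && python3 guard.py 9 && python3 -m inch '[[[-0.0003,0,-0.001],0],[[0,0,0],0]]'>/dev/null && python3 guard.py 9
```

```text
theta~0.635 R 0.0765  pull 5.77 radial -1.96  Fz -6.09 w 0.0438 t 9.68
theta~0.649 R 0.0765  pull 5.11 radial -1.50  Fz -5.32 w 0.0437 t 9.93
theta~0.663 R 0.0764  pull 5.78 radial -2.36  Fz -6.22 w 0.0433 t 10.18
theta~0.677 R 0.0763  pull 3.80 radial -1.81  Fz -4.18 w 0.0435 t 10.43
```

```bash
sed -i 's/<2.6/<-3/' guard.py; python3 -m inch '[[[-0.0003,0,-0.001],0],[[0,0,0],0]]'>/dev/null; python3 guard.py 6.5 && python3 -m inch '[[[-0.0003,0,-0.001],0],[[0,0,0],0]]'>/dev/null && python3 guard.py 6.5 && python3 -m inch '[[[-0.0003,0,-0.001],0],[[0,0,0],0]]'>/dev/null && python3 guard.py 6.5 && python3 -m inch '[[[-0.0003,0,-0.001],0],[[0,0,0],0]]'>/dev/null && python3 guard.py 6.5
```

```text
theta~0.691 R 0.0763  pull 4.26 radial -2.96  Fz -5.01 w 0.0434 t 10.68
theta~0.705 R 0.0763  pull 4.13 radial -2.67  Fz -4.80 w 0.0434 t 10.93
theta~0.719 R 0.0763  pull 3.52 radial -3.41  Fz -4.51 w 0.0435 t 11.18
theta~0.734 R 0.0763  pull 2.66 radial -4.50  Fz -4.16 w 0.0435 t 11.43
```

```bash
python3 -m inch '[[[-0.0003,0,-0.001],0],[[0,0,0],0]]'>/dev/null; python3 guard.py 5.5 && python3 -m inch '[[[-0.0004,0,-0.001],0],[[0,0,0],0]]'>/dev/null && python3 guard.py 5.5 && python3 -m inch '[[[-0.0004,0,-0.001],0],[[0,0,0],0]]'>/dev/null && python3 guard.py 5.5 && python3 -m inch '[[[-0.0004,0,-0.001],0],[[0,0,0],0]]'>/dev/null && python3 guard.py 5.5
```

```text
theta~0.748 R 0.0763  pull 3.25 radial -3.60  Fz -4.39 w 0.0435 t 11.68
theta~0.763 R 0.0763  pull 2.65 radial -4.41  Fz -4.20 w 0.0436 t 11.93
theta~0.777 R 0.0763  pull 2.44 radial -4.61  Fz -4.13 w 0.0434 t 12.18
theta~0.792 R 0.0762  pull 1.93 radial -5.19  Fz -3.96 w 0.0436 t 12.43
```

```bash
python3 -m inch '[[[-0.0006,0,-0.001],0],[[0,0,0],0]]'>/dev/null; python3 guard.py 5 && python3 -m inch '[[[-0.0006,0,-0.001],0],[[0,0,0],0]]'>/dev/null && python3 guard.py 5 && python3 -m inch '[[[-0.0006,0,-0.001],0],[[0,0,0],0]]'>/dev/null && python3 guard.py 5 && python3 -m inch '[[[-0.0006,0,-0.001],0],[[0,0,0],0]]'>/dev/null && python3 guard.py 5
```

```text
theta~0.806 R 0.0762  pull 3.83 radial -5.57  Fz -5.89 w 0.0435 t 12.68
theta~0.820 R 0.0762  pull 3.58 radial -5.42  Fz -5.65 w 0.0435 t 12.93
theta~0.833 R 0.0762  pull 7.47 radial -6.80  Fz -9.78 w 0.0434 t 13.18
```

```bash
python3 -m inch '[[[-0.0004,0,-0.0006],0],[[0,0,0],0]]'>/dev/null; python3 guard.py; python3 -m inch '[[[0,0,0],0]]' ; python3 guard.py
```

```text
theta~0.840 R 0.0762  pull 11.36 radial -7.41  Fz -13.51 w 0.0435 t 13.43
clock: 13.55
ee_pos: [0.4092, 0.0529, 0.0831]
orientation: [[-0.132, 0.991, 0.003], [0.991, 0.132, -0.003], [-0.004, 0.003, -1.0]]
wrist_force: [7.3, -1.1, -12.4]
grip_width: 0.507
theta~0.840 R 0.0762  pull 9.96 radial -7.66  Fz -12.39 w 0.0433 t 13.55
```

The stop is felt: the force rose 8, then 2, then 11 N. I ease back 1 mm, let go, and raise the tool clear.

```bash
python3 -m inch '[[[0.0003,0,0.0009],0],[[0,0,0],0]]'>/dev/null; python3 guard.py;  python3 -m inch '[[[0,0,0],0],[[0,0,0],0],[[0,0,0],0],[[0,0,0],0]]' 0.07 >/dev/null; python3 guard.py; python3 -m inch '[[[0,0,-0.02],0],[[0,0,-0.04],0],[[0,0,-0.05],0],[[0,0,-0.03],0],[[-0.03,0.01,0],0],[[-0.05,0.01,0],0],[[0,0,0],0]]'; python3 - <<'E'
from g import *
to(KNOB);print(r.get_state()['qpos'])
im,d=r.camera("side");cv2.imwrite("pics/side3.png",cv2.resize(im[130:400,140:500],None,fx=2.2,fy=2.2))
im,d=r.camera("top");cv2.imwrite("pics/top3.png",im);o=r.trace("top","paddle_grip")
for k in o[:1]:
    P=cloud("top",k["pixels"],d);print(k["conf"],k["xy"],np.median(P,0),P.min(0),P.max(0))
E
```

```text
theta~0.828 R 0.0762  pull 4.87 radial -4.76  Fz -6.52 w 0.0433 t 13.80
theta~0.829 R 0.0760  pull 0.38 radial 0.52  Fz -0.10 w 0.0696 t 14.30
clock: 15.18
ee_pos: [0.4387, -0.0265, 0.2223]
orientation: [[-0.127, 0.992, 0.002], [0.992, 0.127, -0.005], [-0.005, 0.001, -1.0]]
wrist_force: [-0.0, 0.8, -0.5]
grip_width: 0.817
shift [-0.0234 -0.0178  0.1131] roll -0.0049 F [-0.02  0.82 -0.53] tcp [ 0.4387 -0.0265  0.2223] t 15.175 w 0.0698
[ 34.50558927  21.91548002 -50.24967254 126.14001336  25.68243941
  42.3432665  -25.90685524]
0.84 [297.2, 258.2] [0.40866282 0.0442775  0.0988811 ] [ 0.38790741  0.00935209 -0.00410883] [0.43611356 0.07053731 0.55416032]
```

View pics/side3.png

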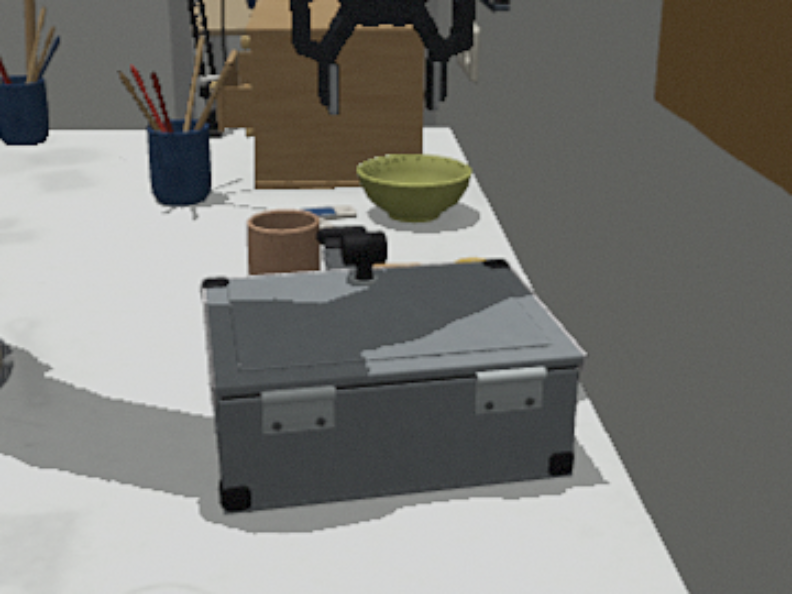

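The paddle stays up by itself: its bar shows left of the knob at (340,235), and the lid is shut. Next, the knob.

```bash
python3 -m inch '[[[-0.0117,-0.009,0],0],[[-0.0117,-0.009,0.02],-0.005],[[0,0,0.04],0],[[0,0,0.03],0],[[0,0,0],0]]'>/dev/null; python3 -c "
from g import *
to(KNOB);print(r.get_state()['qpos'])"
```

```text
shift [-0.0038  0.0014  0.0224] roll 0.0082 F [0.89 0.51 0.65] tcp [ 0.4223 -0.0488  0.1317] t 15.95 w 0.0699
[ 28.31795176  28.79182136 -40.51750126 133.40396524  39.32051537
  29.95484713 -35.89246487]
```

```bash
python3 -m inch '[[[-0.0038,0.0014,0.012],0.008],[[0,0,0.01],0],[[0,0,0.002],0],[[0,0,0],0]]'; python3 -c "
from g import *
to(KNOB)"; python3 -m inch '[[[0,0,0],0],[[0,0,0],0],[[0,0,0],0],[[0,0,0],0],[[0,0,0],0]]' 0.02; python3 -c "
from g import *
to(KNOB)"
```

```text
clock: 16.45
ee_pos: [0.4259, -0.0527, 0.1089]
orientation: [[-0.13, 0.992, 0.003], [0.992, 0.13, -0.004], [-0.005, 0.002, -1.0]]
wrist_force: [-0.2, 1.4, -0.1]
grip_width: 0.821
shift [ 0.0004 -0.0016 -0.0004] roll -0.0019 F [-0.17  1.42 -0.14] tcp [ 0.4259 -0.0527  0.1089] t 16.45 w 0.0701
clock: 17.08
ee_pos: [0.4235, -0.0533, 0.109]
orientation: [[-0.129, 0.992, -0.001], [0.992, 0.129, -0.006], [-0.006, -0.001, -1.0]]
wrist_force: [-7.7, 0.0, 14.1]
grip_width: 0.39
shift [ 0.0007  0.0008 -0.0003] roll -0.002 F [-7.74  0.04 14.1 ] tcp [ 0.4235 -0.0533  0.109 ] t 17.075 w 0.0333
```

```bash
cat > lg.py <<'E'
from g import *
import sys
s=r.get_state();f=np.array(s["wrist_force"])
p=s["ee_pos"]+r.hold_point_z*Z-LH;x,z=-(p@XB),p[2];b=np.arctan2(z,x)
t=-np.sin(b)*-XB+np.cos(b)*Z;n=np.cos(b)*-XB+np.sin(b)*Z
print("alpha~%.3f R %.4f drag %.2f radial %.2f lat %.2f w %.4f t %.2f"%(b-.2375,np.hypot(x,z),-f@t,f@n,f@YB,s["grip_width"]*.0854,s["clock"]))
sys.exit(1 if -f@t>float(sys.argv[1]) else 0)
E
python3 lg.py 9; python3 -m inch '[[[-0.0005,0,-0.002],0],[[0,0,0],0]]'>/dev/null; python3 lg.py 12 && python3 -m inch '[[[-0.0005,0,-0.002],0],[[0,0,0],0]]'>/dev/null && python3 lg.py 12 && python3 -m inch '[[[-0.0006,0,-0.002],0],[[0,0,0],0]]'>/dev/null && python3 lg.py 12 && python3 -m inch '[[[-0.0006,0,-0.002],0],[[0,0,0],0]]'>/dev/null && python3 lg.py 12 && python3 -m inch '[[[-0.0006,0,-0.002],0],[[0,0,0],0]]'>/dev/null && python3 lg.py 12
```

```text
alpha~-0.001 R 0.1608 drag -13.46 radial 4.34 lat -7.66 w 0.0333 t 17.07
alpha~0.008 R 0.1608 drag 2.06 radial 1.19 lat -6.54 w 0.0333 t 17.32
alpha~0.020 R 0.1608 drag 2.62 radial -0.50 lat -5.99 w 0.0331 t 17.57
alpha~0.033 R 0.1607 drag 2.96 radial 0.62 lat -5.81 w 0.0332 t 17.82
alpha~0.046 R 0.1607 drag 3.63 radial -0.46 lat -6.16 w 0.0332 t 18.07
alpha~0.059 R 0.1606 drag 4.30 radial -0.52 lat -6.51 w 0.0331 t 18.32
```

```bash
python3 -c "
import numpy as np
R=.1612
for i in range(21):
    m=.2975+.08*i+.04;print(round(.06+.08*(i+1),2),round(-2*R*np.sin(.04)*np.sin(m),4),round(-2*R*np.sin(.04)*np.cos(m),4))"
```

```text
0.14 -0.0043 -0.0122
0.22 -0.0052 -0.0118
0.3 -0.0062 -0.0113
0.38 -0.007 -0.0108
0.46 -0.0079 -0.0102
0.54 -0.0087 -0.0095
0.62 -0.0094 -0.0088
0.7 -0.0101 -0.008
0.78 -0.0107 -0.0072
0.86 -0.0112 -0.0063
0.94 -0.0117 -0.0054
1.02 -0.0121 -0.0045
1.1 -0.0124 -0.0035
1.18 -0.0127 -0.0025
1.26 -0.0128 -0.0015
1.34 -0.0129 -0.0004
1.42 -0.0129 0.0006
1.5 -0.0128 0.0016
1.58 -0.0126 0.0026
1.66 -0.0124 0.0036
1.74 -0.012 0.0046
```

```bash
python3 -m inch '[[[-0.0043,0,-0.0122],0],[[-0.0052,0,-0.0118],0],[[-0.0062,0,-0.0113],0]]'>/dev/null; python3 lg.py 14 && python3 -m inch '[[[-0.007,0,-0.0108],0],[[-0.0079,0,-0.0102],0],[[-0.0087,0,-0.0095],0]]' >/dev/null; python3 lg.py 14 && python3 -m inch '[[[-0.0094,0,-0.0088],0],[[-0.0101,0,-0.008],0],[[-0.0107,0,-0.0072],0]]'>/dev/null; python3 lg.py 14; python3 -c "
from g import *
print(r.get_state()['qpos'])
im,d=r.camera('side');cv2.imwrite('pics/side4.png',cv2.resize(im[60:400,140:500],None,fx=1.7,fy=1.7))"
```

```text
alpha~0.302 R 0.1603 drag 9.03 radial -11.00 lat -2.89 w 0.0331 t 18.70
alpha~0.542 R 0.1604 drag 9.29 radial -14.41 lat -2.10 w 0.0332 t 19.07
alpha~0.780 R 0.1606 drag 8.46 radial -15.58 lat -0.66 w 0.0332 t 19.45
[ 45.72370195  24.01038325 -49.14699002 125.80222767  27.96430559
  41.53968073 -15.13804082]
```

View pics/side4.png

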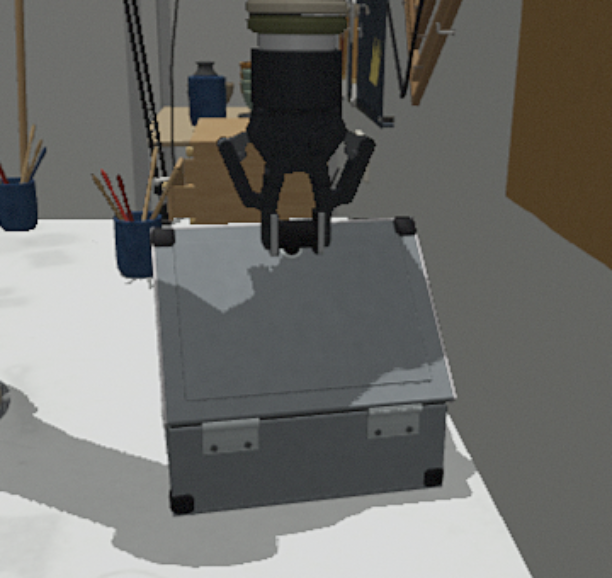

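The lid is open about 0.78 rad, with the fingers pinching the knob at (295,235). The radial force says my arc is slightly too large, so I trim inward.

```bash
python3 -m inch '[[[-0.0116,0,-0.0057],0],[[-0.012,0,-0.0048],0],[[-0.0123,0,-0.0039],0]]'>/dev/null; python3 lg.py 14 && python3 -m inch '[[[-0.0124,0,-0.0031],0],[[-0.0127,0,-0.0021],0],[[-0.0128,0,-0.0013],0]]' >/dev/null; python3 lg.py 14 && python3 -m inch '[[[-0.0129,0,-0.0002],0],[[-0.0129,0,0.0008],0]]'>/dev/null; python3 lg.py 14; python3 -c "
from g import *
print(r.get_state()['qpos'])"
```

```text
alpha~1.012 R 0.1599 drag 7.86 radial -1.08 lat -7.64 w 0.0328 t 19.88
alpha~1.254 R 0.1591 drag 7.42 radial -1.98 lat -6.00 w 0.0328 t 20.25
alpha~1.418 R 0.1588 drag 8.58 radial 2.74 lat -8.65 w 0.0332 t 20.50
[ 56.02014753  25.63020695 -49.44339043 118.97833838  26.93939187
  47.06684637  -2.1225713 ]
```

```bash
python3 -m inch '[[[-0.0127,0,0.0015],0],[[-0.0125,0,0.0025],0]]'>/dev/null; python3 lg.py 14 && python3 -m inch '[[[-0.0123,0,0.0035],0],[[0,0,0],0]]' >/dev/null; python3 lg.py 12 && python3 -m inch '[[[-0.004,0,0.0014],0],[[0,0,0],0]]'>/dev/null; python3 lg.py 12 && python3 -m inch '[[[-0.004,0,0.0014],0],[[0,0,0],0]]'>/dev/null; python3 lg.py 12 && python3 -m inch '[[[-0.002,0,0.0008],0],[[0,0,0],0]]'>/dev/null; python3 lg.py 12
```

```text
alpha~1.579 R 0.1589 drag 6.62 radial -2.66 lat -7.71 w 0.0331 t 20.75
alpha~1.668 R 0.1591 drag 1.36 radial -3.57 lat -7.06 w 0.0326 t 21.00
alpha~1.690 R 0.1591 drag 1.10 radial -2.73 lat -6.57 w 0.0329 t 21.25
alpha~1.716 R 0.1592 drag 2.53 radial -3.19 lat -7.25 w 0.0328 t 21.50
alpha~1.727 R 0.1592 drag 4.44 radial -0.47 lat -7.30 w 0.0331 t 21.75
```

```bash
python3 -m inch '[[[-0.002,0,0.0008],0],[[0,0,0],0]]'>/dev/null; python3 lg.py 12 && python3 -m inch '[[[-0.002,0,0.0008],0],[[0,0,0],0]]'>/dev/null; python3 lg.py 12; python3 -m inch '[[[0,0,0],0],[[0,0,0],0],[[0,0,0],0],[[0,0,0],0]]' 0.075 ; python3 -m inch '[[[0,0,-0.01],0],[[-0.002,0,-0.03],0],[[-0.002,0,-0.04],0],[[0,0,-0.05],0],[[0,0,-0.03],0],[[0,0,0],0]]'; python3 - <<'E'
from g import *
im,d=r.camera("top");cv2.imwrite("pics/top5.png",im)
for t in["lid_knob","bisque_cup_centre","yellow_jar_centre","wood_rib_centre"]:
    for o in r.trace("top",t)[:1]:
        P=cloud("top",o["pixels"],d);print(t,round(o["conf"],2),np.round(o["xy"]),np.round(np.median(P,0),3))
im,d=r.camera("side");cv2.imwrite("pics/side5.png",im)
for o in r.trace("side","lid_knob")[:2]:
    P=cloud("side",o["pixels"],d);print("side knob",round(o["conf"],2),np.round(o["xy"]),len(P))
    C=(P-LH);xb=C@XB;z=C[:,2]
    m=(z>.02)&(z<.19);A=np.polyfit(z[m],xb[m],1);print("lean",A,"angle~",np.pi/2+np.arctan(A[0]))
E
```

```text
alpha~1.741 R 0.1592 drag 4.73 radial -1.30 lat -7.49 w 0.0331 t 22.00
alpha~1.754 R 0.1593 drag 5.52 radial -2.58 lat -7.66 w 0.0329 t 22.25
clock: 22.75
ee_pos: [0.4548, -0.274, 0.2174]
orientation: [[-0.129, 0.992, 0.003], [0.992, 0.129, -0.004], [-0.005, 0.003, -1.0]]
wrist_force: [-0.5, 0.1, -0.3]
grip_width: 0.877
clock: 23.5
ee_pos: [0.4556, -0.2771, 0.38]
orientation: [[-0.129, 0.992, 0.006], [0.992, 0.129, -0.007], [-0.008, 0.006, -1.0]]
wrist_force: [0.2, 0.2, -0.3]
grip_width: 0.878
lid_knob 0.73 [471. 235.] [ 0.445 -0.223  0.22 ]
bisque_cup_centre 0.73 [217. 244.] [0.45  0.209 0.005]
yellow_jar_centre 0.71 [290. 201.] [0.524 0.061 0.067]
wood_rib_centre 0.86 [216. 244.] [0.449 0.209 0.006]
side knob 0.9 [320. 239.] 23841
lean [0.12927208 0.00771455] angle~ 1.6993554374100066
side knob 0.39 [319. 260.] 31661
lean [0.11591779 0.00938523] angle~ 1.6861990721015536
```

View pics/side5.png

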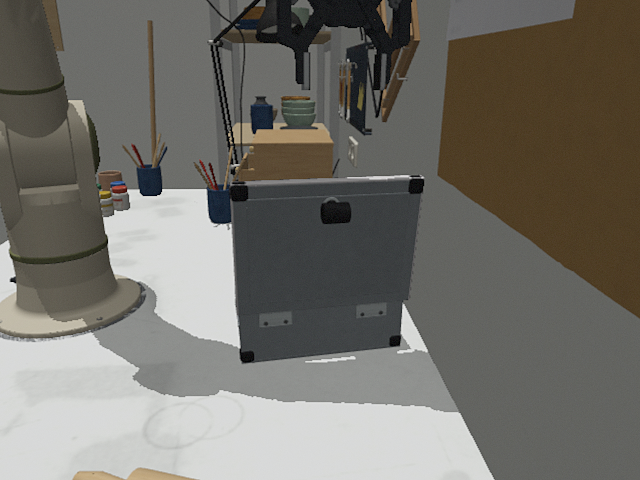

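The lid stands upright in the picture, with the knob at (335,212), and the fingers are clear. The cup trace landed on the rib, so I check the cup in the top view.

View pics/top5.png

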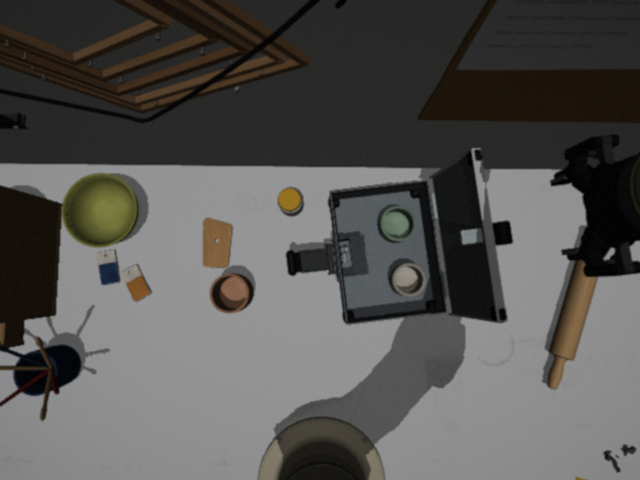

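The box is open with the cups visible. The cup (231,292), jar (290,200) and rib (217,243) are where they started, and the paddle is still up. I hand in the job.

```bash
python3 -c "
from plant import r
print(r.finish_job())"
```

```text
the job is handed in; nothing more can be done
None
```

The damp box is open and the job is handed in, after about 24 s of the 58 s allowed. No verdict is reported, so the result below rests on my own checks.

- **Paddle:** I pinched the bar and lifted it in small steps. The pull rose to about 8 N, fell to about 2 N, then rose to about 11 N at the stop. I eased back 1 mm and let go, and the paddle stayed up with the lid still shut.
- **Lid:** I swung it back by the knob at about 0.6 rad/s at most. The force along the swing stayed under 10 N. The force across it reached 16 N partway, because my arc was slightly too wide, and I corrected that.
- **Lid angle at the end:** The last checks disagreed slightly. The tool position gave about 1.75 rad and a fit to the side camera depth gave about 1.70 rad; both are above the 1.6 rad needed.
- **Cup, jar and rib:** In the final top view all three are where they started. The last network trace for the cup landed on the rib instead, so I confirmed the cup by eye only.
- **Gripper:** It finished raised above the lid, touching nothing, with the wrist force near zero.

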